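Zero the kitchen scale and lift the loaded carrier off level

TASK

Weigh the loaded wooden carrier by taking it off: with it still standing untouched on the kitchen scale, press the scale's keys down fully and one at a time, in the order large round key (on), oblong key (unit), small round key (zero). Then take the carrier by its bar above its point of balance, lift it about 10 cm straight up off the weighing plate and keep it there over the scale, level and still, with the tin standing on it and not touched; finish while holding it in the air. Leave the things round the scale where they are.

Things in the scene. Friction and masses are not known exactly. Their poses are not given: they have to be found in the camera images.
- scale: Flat white kitchen scale, fixed, 225 (x) x 250 (y) mm, body 28 mm high. Origin on the worktop under its middle; x away from the robot, z up. Three keys in a row along its near edge at x = -85 mm, y = -70, 0, +70 mm, in changing order; behind them a dark display and the steel plate (140 x 236 mm). Right of it a wall cabinet overhangs the worktop's far part, 0.46 m up: swing in over the near part.
- plate (a point): Middle of the top of the steel weighing plate, 36 mm above the worktop, x = +36 mm from the scale's origin; axes as the scale's.
- key_large_top (a point): On/off key: the large round one, 34 mm across. Dark grey, in a round metal bezel 43 mm across. The point is the middle of the key's flat top; z up, x and y along the scale's. The top stands 40 mm above the worktop and 10 mm above the bezel.
- key_oblong_top (a point): Unit key: the oblong one, 13 (x) x 36 (y) mm. Dark grey, in a round metal bezel 43 mm across. The point is the middle of the key's flat top; z up, x and y along the scale's. The top stands 40 mm above the worktop and 10 mm above the bezel.
- key_small_top (a point): Zero key: the small round one, 18 mm across. Dark grey, in a round metal bezel 43 mm across. The point is the middle of the key's flat top; z up, x and y along the scale's. The top stands 40 mm above the worktop and 10 mm above the bezel.
- key_large (a joint): Travel of the large round key in m: 0 up, 0.006 fully down, counts as pressed beyond 0.004. Its spring takes 1.5 N to start and 4.5 N fully down; it springs back up when let go.
- key_oblong (a joint): Travel of the oblong key in m: 0 up, 0.006 fully down, counts as pressed beyond 0.004. Its spring takes 1.5 N to start and 4.5 N fully down; it springs back up when let go.
- key_small (a joint): Travel of the small round key in m: 0 up, 0.006 fully down, counts as pressed beyond 0.004. Its spring takes 1.5 N to start and 4.5 N fully down; it springs back up when let go.
- carrier: Loose wooden carrier standing on the weighing plate, 0.35 kg, its own centre of mass over its middle: a tray 130 (x) x 220 (y) mm with a rim 22 mm high and a 6 mm floor, a post 26 x 10 mm at each end (y = +-100 mm) and a straight grip bar between the posts. Origin at the middle of its underside; y runs along the bar, z up.
- carrier_bar (a point): Middle of the carrier's grip bar, 130 mm above the carrier's underside: flat-sided bar 16 mm thick (x), 26 mm high (z), 190 mm long (y) between the posts; free on all sides. Axes as the carrier's.
- fish_tin: Closed food tin, 86 mm across, 40 mm high, about 0.23 kg (0.19 to 0.28), standing loose on the carrier's floor under the bar, up to 45 mm off the middle along the bar, so the loaded carrier's point of balance lies between the bar's middle and the tin's. Origin at the middle of its underside. Its top is 71 mm below the bar's lower side.
- tumbler: Bystander: clear drinking glass, 81 mm across, 91 mm high, loose at one side of the scale. Origin at the middle of its underside.
- honey_jar: Bystander: jar with a red lid, 60 mm across, 86 mm high, loose at one side of the scale. Origin at the middle of its underside.
- salt_shaker: Bystander: shaker, 44 mm across, 90 mm high, loose behind the scale. Origin at the middle of its underside.
- teaspoon: Bystander: metal teaspoon 130 mm long lying in front of the scale. Origin at its middle.
- peeler: Bystander: peeler with a dark handle, 170 mm long, lying to the right of the scale. Origin at its middle.

How it is judged:
By the outcome, as a careful person would: the job done as asked, in the order asked, and still so for the second after the job is handed in, while the arm keeps its last pose, push and grip.
It also fails if it takes over 58 s, if anything falls off the work surface, if the arm or the gripper's body presses on something with over 40 N, if the wrist force passes 120 N, or if a joint passes its speed limit or range.

ROBOT

A 7-joint arm with a two-finger parallel gripper is mounted at the origin on a cart in front of the work surface, level with it; the furniture and walls round the work are solid. World frame = base frame: x ahead of the robot, y to its left, z up, the work surface at z = 0. Lengths are in mm, angles in degrees, forces in N, time in s.
With the tool pointing down it reaches from about 425 to 950 mm from the base axis. Payload 4.7 kg.
Tool frame: the origin (TCP) lies midway between the tips of the shut fingers; the grasp point (between the pads) lies 19 mm behind it; z points along the fingers, y is the line along which they close (so a half turn about z gives the same grasp; the last joint's range is limited). The gripper opens to 85 mm and grips with 20 to 120 N. Pads are 22 mm wide; open, the fingers measure 114 mm over their backs; the gripper's body (76 mm by 85 mm) begins 54 mm behind the grasp point. The pads swing forward as they close: fully open they stand 13 mm farther back than shut.
Start: joints at [74.318, 26.849, -2.785, 87.806, 1.381, 65.374, -4.715], TCP at [163.643, -654.884, 195.335] pointing down, gripper open.
Joint ranges: [-148.3, 148.3], [-19.14, 114.17], [-79.39, 73.82], [5.75, 140.21], [-59.74, 239.74], [12.07, 113.84], [-152.46, 152.46]. Speed limits (degrees/s): [147.25, 147.25, 180, 180, 180, 180, 180].

INTERFACE

Orientations are given as [roll, pitch, yaw] about the fixed x, y, z axes, in that order (R = Rz(yaw) Ry(pitch) Rx(roll)).
In Python, from bench import state, camera, sign_off gives the robot as it stands.
- The arm moves only by the tool step_arm, never from a script. Its argument "commands" is a list of rows, each an object of numbers: "dx", "dy", "dz": the shift along the tool's x, y, z in cm; "rx", "ry", "rz": the turn, a rotation vector about the tool's x, y, z in rad; "fingers": the opening, from 0 (shut) to 1 (fully open). In form: [{"dx": .., "dy": .., "dz": .., "rx": .., "ry": .., "rz": .., "fingers": ..}, ...]. A call has 1 to 8 rows; each row shifts and turns the commanded pose from where the row before left it, along the tool's axes as they then stand; what a row does not reach is not made up. A row lasts 1/10 s, in which the tool goes at most 50 mm and 8.59 degrees, less where a joint would pass 70% of its speed; a pose out of reach is approached as far as the arm can. A call with a gripper value outside its range is refused whole. The fingers move at their own pace and stop on an object; "force" is the grip in N (left out, the last holds). Time passes only in rows, so rows that do not move let the fingers close. It gives the time, the measured TCP pose, the force, the opening and the grip force at its end, in the units of the state.
- state(): the state, without advancing time (a new reading comes with each control period).
- camera(name): name is "scene" or "top"; returns a dict with "pixels" (420x560x3 uint8, red, green, blue), "depth" (420x560 float32, mm along the optical axis (not along the pixel's ray), 0 where there is no reading), "mtx" (3x3 intrinsics, pixels), "world_to_cam" (4x4, takes a point from world to camera coordinates). Camera axes: x right, y down, z forward; pixel columns grow to the right and rows downward; lengths in mm; the calibration is good to about 2 mm. A picture is of the moment at which its call begins.
- sign_off(): hands the job in; it is judged then, once.
The state is a dict: "t": time; "q": joint angles; "joint_vel": joint speeds; "joint_efforts": joint torques, N m; "eef_pos": TCP position; "tool_rot": TCP orientation; "contact_force": force on the tool from outside, world axes, zero at the start; "wrist_torque": the same for the moment, N m; "gripper_width": finger opening in mm; "gripper_force": force on a finger pad.
Only numpy, scipy, OpenCV 4.12 (cv2) and the standard library are available. Lean on these libraries where they do the work, as an engineer would, in place of code of your own. Each camera call takes 0.05 s, during which the arm holds its last target. There are 200 camera calls.

## Working session

There is one attempt and no reset: what is moved stays moved. The work goes in short steps, Python scripts to look and compute and a tool call to move; the robot and the scene stay as the last step left them, time stands still between calls to the robot, and variables do not carry over. Pictures are saved under pics/ and viewed, at most 13 in all, crops included, and the job is handed in when it is done.

Besides the shell and the picture viewer there is one more tool, called after "Request:" by a JSON object that holds its "method" and its "body", one argument or row to a line. step_arm: Moves the arm, as the interface text tells. Its arguments: {"type":"object","properties":{"commands":{"type":"array"},"force":{"type":"number"}},"required":["commands"]}

```bash
mkdir -p pics; ls; cat > h.py <<'E'
import numpy as np,cv2
from bench import state,camera,sign_off
def save(c,n): cv2.imwrite(f'pics/{n}.png',c['pixels'][:,:,::-1])
def cloud(c):
    d=c['depth'];v,u=np.indices(d.shape);K=c['mtx']
    P=np.stack([(u-K[0,2])/K[0,0]*d,(v-K[1,2])/K[1,1]*d,d,np.ones_like(d)],-1)
    W=P@np.linalg.inv(c['world_to_cam']).T
    W[d==0]=np.nan
    return W[...,:3]
def plane(c,u,v,z):
    T=np.linalg.inv(c['world_to_cam']);r=T[:3,:3]@np.linalg.inv(c['mtx'])@[u,v,1];o=T[:3,3]
    return o+r*(z-o[2])/r[2]
E
python3 - <<'E'
from h import *
for n in('scene','top'):
    c=camera(n);save(c,n);np.savez(n+'.npz',**c);T=np.linalg.inv(c['world_to_cam']);print(n,T[:3,3].round(),T[:3,2].round(2),c['mtx'][0,0])
print(state())
E
```

```text
pics
scene [-41. 716. 778.] [ 0.56 -0.58 -0.59] 413.899414949669
top [ 532.   80. 1008.] [ 0.07  0.02 -1.  ] 395.0918106089053
{'t': 0.1, 'q': array([74.31939035, 26.89278452, -2.78448686, 87.86832993,  1.38230495,
       65.37566953, -4.71804182]), 'joint_vel': array([ 0.01769146, -0.12659947, -0.01953428, -0.14909283, -0.10852669,
       -0.01121593, -0.01581071]), 'joint_efforts': array([ 7.33505694e-04, -5.11516070e+01, -4.69403132e-02, -2.38390625e+01,
        1.07917911e-02,  4.36420727e-03,  2.87398427e-05]), 'eef_pos': array([ 163.43838908, -654.29145739,  194.35455121]), 'tool_rot': array([-1.79896942e+02,  4.93914827e-03,  1.40246471e+01]), 'contact_force': array([-0.57297424,  0.00291376, -0.48312682]), 'wrist_torque': array([-0.05474651,  0.01624556,  0.02398826]), 'gripper_force': 0.0, 'gripper_width': 85.06599460071533}
```

View pics/scene.png

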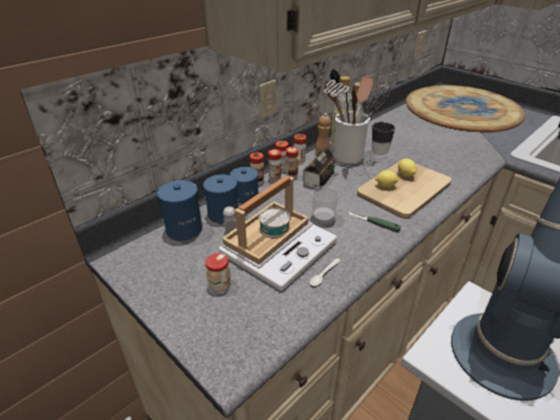

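View pics/top.png

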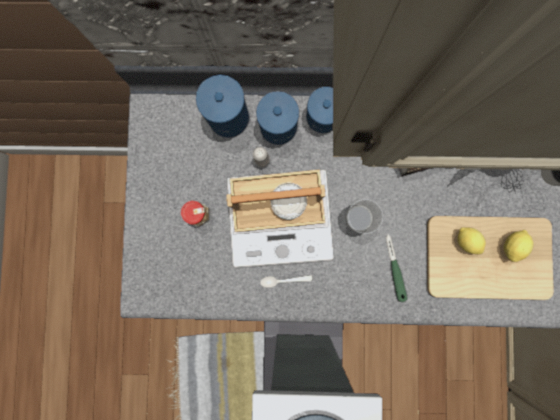

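The keys from left to right in the top view are oblong (254,254), large (283,252) and small (310,249). The bar runs along (232,198)–(322,192), and the tin is near (289,202). Next I'll measure these.

```bash
python3 - <<'E'
from h import *
for n,(x,y,w,h) in {'top':(215,165,120,110),'scene':(205,170,150,120)}.items():
    c=np.load(n+'.npz');im=c['pixels'][y:y+h,x:x+w,::-1]
    s=5 if n=='scene' else 5
    cv2.imwrite(f'pics/{n}_z.png',cv2.resize(im,None,fx=s,fy=s,interpolation=cv2.INTER_CUBIC))
c=np.load('top.npz');W=cloud(c)
z=W[...,2]
b=(z>145)&(z<200);b[:, :215]=0;b[:,335:]=0;b[:160]=0;b[230:]=0
P=W[b];print('bar',b.sum(),P.mean(0),P.min(0),P.max(0),np.percentile(P,[5,50,95],0))
for u,v in[(254,254),(283,252),(310,249),(290,205),(240,235)]:print(u,v,W[v,u],plane(c,u,v,40))
c=np.load('scene.npz');W=cloud(c);z=W[...,2]
m=(z>145)&(z<200);m[:,:230]=0;m[:,305:]=0;m[:170]=0;P=W[m];P=P[(P[:,0]>500)&(P[:,0]<800)];print(len(P),np.percentile(P,[2,50,98],0))
E
```

```text
bar 888 [625.34244292 105.42542196 176.48365553] [601.26255044   1.22954915 145.4888926 ] [651.20812502 209.92805955 184.55784092] [[610.06211668   8.17927328 163.44934152]
 [625.47282946 105.08250559 178.22097448]
 [640.99393354 202.62803683 181.11964505]]
254 254 [495.01057982 160.16847886  38.64150412] [495.06251602 160.05628622  40.        ]
283 252 [501.38416929  89.35443592  40.85055674] [501.35718487  89.36254101  40.        ]
310 249 [509.93062862  23.6613867   38.55930496] [509.96352196  23.74535236  40.        ]
290 205 [613.45800041  74.54216423  76.55977868] [616.65425409  74.32230042  40.        ]
240 235 [540.79678983 196.79042651  29.3578153 ] [540.70171182 195.52148868  40.        ]
732 [[601.07226458   5.68988897 147.75367042]
 [619.12486877 124.23719021 172.62754499]
 [636.71442884 210.2123761  181.3554839 ]]
```

View pics/top_z.png

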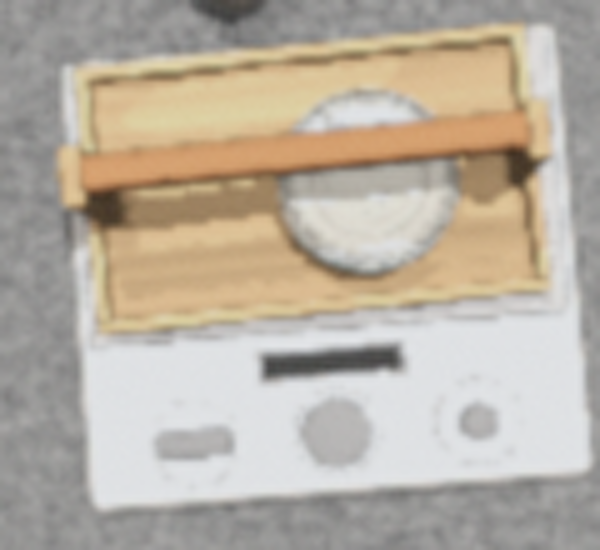

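View pics/scene_z.png

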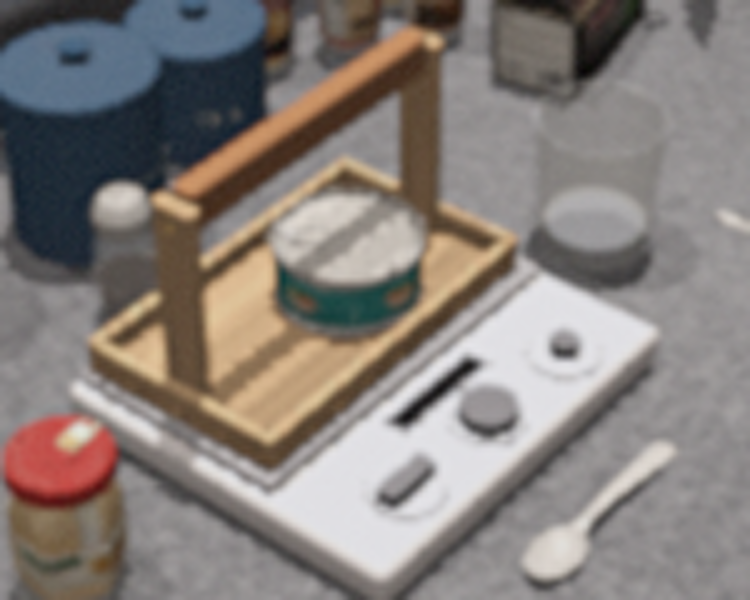

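Crops (5x): in the top one, the oblong key is at (194,442), the large at (337,432), the small at (479,421), the tin at (368,182), and the bar ends at (82,175) and (528,130). The scene crop shows the same layout, with the large key at (489,407), the oblong at (407,480) and the small at (564,345).

```bash
cat > m.py <<'E'
from h import *
def comps(c,mask,roi,lo,hi):
    x,y,w,h=roi;M=np.zeros(mask.shape,np.uint8);M[y:y+h,x:x+w]=mask[y:y+h,x:x+w]
    n,l,s,ce=cv2.connectedComponentsWithStats(M);return [(s[i,4],ce[i]) for i in range(1,n) if lo<=s[i,4]<=hi]
def tri(a,ua,b,ub):
    Pa=a['mtx']@a['world_to_cam'][:3];Pb=b['mtx']@b['world_to_cam'][:3]
    X=cv2.triangulatePoints(Pa,Pb,np.array(ua,float),np.array(ub,float)).ravel();return X[:3]/X[3]
E
python3 - <<'E'
from m import *
t=dict(np.load('top.npz'));s=dict(np.load('scene.npz'))
def gray(c):
    p=c['pixels'].astype(int);return p.max(2)
K={}
for c,roi,name in((t,(240,244,82,16),'top'),(s,(277,232,47,42),'scene')):
    g=gray(c);k=comps(c,(g<190).astype(np.uint8),roi,8,400);K[name]=k
    for a,ce in k:print(name,a,ce.round(1),plane(c,*ce,40).round(1))
def orange(c):
    p=c['pixels'];h=cv2.cvtColor(p,cv2.COLOR_RGB2HSV);return ((h[...,0]<14)&(h[...,1]>120)&(h[...,2]>120)).astype(np.uint8)
E=[]
for c,roi,name in((t,(225,175,105,40),'top'),(s,(230,170,70,50),'scene')):
    m=orange(c);x,y,w,h=roi;M=np.zeros_like(m);M[y:y+h,x:x+w]=m[y:y+h,x:x+w]
    M=cv2.morphologyEx(M,cv2.MORPH_OPEN,np.ones((2,2),np.uint8))
    pts=cv2.findNonZero(M);r=cv2.minAreaRect(pts);print(name,len(pts),r)
    if name=='top':
        P=cloud(c)[M>0];P=P[P[:,2]>165];q=P[:,:2];mu=q.mean(0);d=np.linalg.svd(q-mu,full_matrices=0)[2][0];d*=np.sign(d[1]);a=(q-mu)@d
        print('bar depth z',np.median(P[:,2]),'mid',mu+d*(a.min()+a.max())/2,'len',np.ptp(a),'dir',d,np.degrees(np.arctan2(-d[0],d[1])),'width',np.ptp((q-mu)@[-d[1],d[0]]))
        box=cv2.boxPoints(r);print([plane(c,*b,179).round(1) for b in box])
for u,v in[(368,182)]:print('tin',plane(t,215+(u+.5)/5-.5,165+(v+.5)/5-.5,82))
us=(205+(347+.5)/5-.5,170+(236.5)/5-.5);print('tin scene',plane(s,*us,82),'tri',tri(t,(288.2,201),s,us))
# bar end/post-bar junction triangulation
f=lambda u,v,o:(o[0]+(u+.5)/5-.5,o[1]+(v+.5)/5-.5)
for a,b in(((82,175),(190,198)),((528,130),(425,36))):print('end',tri(t,f(*a,(215,165)),s,f(*b,(205,170))).round(1))
for a,b in(((194,442),(407,480)),((337,432),(489,407)),((479,421),(564,345))):print('key',tri(t,f(*a,(215,165)),s,f(*b,(205,170))).round(1))
E
```

```text
top 139 [281.6 251.2] [503.3  92.7  40. ]
top 39 [310.2 249. ] [510.   23.4  40. ]
top 80 [253.5 253.4] [496.4 161.4  40. ]
scene 53 [280.6 234.4] [590.5  85.8  40. ]
scene 239 [287.5 240.4] [558.9  90.8  40. ]
scene 32 [317.5 238.7] [505.2  27.1  40. ]
scene 222 [297.4 250.4] [511.5 101.6  40. ]
scene 364 [313.8 264.8] [444.2 112.2  40. ]
scene 80 [285.6 266.4] [491.4 167.2  40. ]Traceback (most recent call last):
  File "<stdin>", line 15, in <module>
cv2.error: OpenCV(4.12.0) /io/opencv/modules/imgproc/src/convhull.cpp:143: error: (-215:Assertion failed) total >= 0 && (depth == CV_32F || depth == CV_32S) in function 'convexHull'
```

```bash
python3 - <<'E'
from m import *
t=dict(np.load('top.npz'));s=dict(np.load('scene.npz'))
h=cv2.cvtColor(t['pixels'],cv2.COLOR_RGB2HSV);print(h[195,270],h[190,308],h[178,260],h[199,229],h[196,275])
W=cloud(t);h=h.astype(int)
M=(W[...,2]>165)&(h[...,0]<20)&(h[...,1]>100);M[:,:220]=0;M[:,335:]=0;M[:160]=0;M[225:]=0
hh=h[M];print(len(hh),np.percentile(hh,[5,50,95],0))
P=W[M];q=P[:,:2];mu=q.mean(0);d=np.linalg.svd(q-mu,full_matrices=0)[2][0];d=d*np.sign(d[1]);a=(q-mu)@d
print('bar z',np.median(P[:,2]),'mid',mu+d*(a.min()+a.max())/2,'len',np.ptp(a),'dir',d,np.degrees(np.arctan2(-d[0],d[1])),'w',np.percentile((q-mu)@[-d[1],d[0]],[2,98]))
f=lambda u,v,o:(o[0]+(u+.5)/5-.5,o[1]+(v+.5)/5-.5)
T=lambda u,v:f(u,v,(215,165));S=lambda u,v:f(u,v,(205,170))
print('tin',plane(t,*T(368,182),82),plane(s,*S(347,236),82),tri(t,T(368,182),s,S(347,236)))
for a,b in(((82,175),(190,198)),((528,130),(425,36))):print('end',tri(t,T(*a),s,S(*b)).round(1),plane(t,*T(*a),179).round(1),plane(s,*S(*b),179).round(1))
for a,b in(((194,442),(407,480)),((337,432),(489,407)),((479,421),(564,345))):print('key',tri(t,T(*a),s,S(*b)).round(1),plane(t,*T(*a),40).round(1),plane(s,*S(*b),40).round(1))
E
```

```text
[ 14 120 212] [ 14 119 214] [ 21  80 173] [ 18  84 219] [ 15 120 210]
675 [[ 13.  108.  134. ]
 [ 14.  121.  208. ]
 [ 15.  132.3 214. ]]
bar z 178.84256070225706 mid [625.17786028 106.97209374] len 190.4589113745804 dir [-0.11950812  0.99283322] 6.863715682297835 w [-8.17545713  6.87512623]
tin [622.34930924  78.97218757  82.        ] [621.79175586  80.53960193  82.        ] [622.72586713  79.20710643  80.75553904]
end [612.7 199.1 174.4] [613.8 200.  179. ] [606. 202. 179.]
end [634.4  10.1 176.2] [636.   12.1 179. ] [629.4  11.8 179. ]
key [496.6 161.4  35.2] [497.5 161.6  40. ] [492.6 164.4  40. ]
key [503.2  91.5  36.7] [503.7  91.8  40. ] [500.5  94.   40. ]
key [510.   22.2  34.4] [510.5  22.8  40. ] [505.6  27.2  40. ]
```

```bash
cat > r.py <<'E'
from h import *
from scipy.spatial.transform import Rotation as R
def rows(wps,p=None,rot=None):
    s=state();p=s['eef_pos'] if p is None else np.array(p,float);Q=R.from_euler('xyz',s['tool_rot'] if rot is None else rot,degrees=True)
    for q,e in wps:
        Q2=R.from_euler('xyz',e,degrees=True);d=Q.inv().apply(np.array(q)-p)/10;w=(Q.inv()*Q2).as_rotvec()
        print('d',d.round(2),'r',w.round(4));p=np.array(q,float);Q=Q2
E
python3 - <<'E'
from r import *
N=22
w=[]
for k in range(1,N+1):
    f=k/N;az=np.radians(-75.97+86.37*f);r=674-164*f
    w.append(((r*np.cos(az),r*np.sin(az),195),(180,0,14.02+82.2*f)))
rows(w)
E
```

```text
d [ 4.57 -0.94 -0.06] r [-0.0018  0.     -0.0651]
d [ 4.51 -0.92 -0.  ] r [ 0.      0.     -0.0652]
d [ 4.46 -0.93 -0.  ] r [ 0.      0.     -0.0652]
d [ 4.4  -0.94 -0.  ] r [-0.      0.     -0.0652]
d [ 4.35 -0.95 -0.  ] r [ 0.      0.     -0.0652]
d [ 4.29 -0.97 -0.  ] r [ 0.      0.     -0.0652]
d [ 4.24 -0.98 -0.  ] r [ 0.      0.     -0.0652]
d [ 4.18 -0.99 -0.  ] r [ 0.      0.     -0.0652]
d [ 4.13 -1.   -0.  ] r [-0.      0.     -0.0652]
d [ 4.08 -1.01 -0.  ] r [ 0.      0.     -0.0652]
d [ 4.02 -1.02 -0.  ] r [ 0.      0.     -0.0652]
d [ 3.97 -1.03 -0.  ] r [-0.      0.     -0.0652]
d [ 3.91 -1.04 -0.  ] r [-0.      0.     -0.0652]
d [ 3.86 -1.05 -0.  ] r [ 0.      0.     -0.0652]
d [ 3.8  -1.06 -0.  ] r [-0.      0.     -0.0652]
d [ 3.75 -1.06 -0.  ] r [ 0.      0.     -0.0652]
d [ 3.7  -1.07 -0.  ] r [ 0.      0.     -0.0652]
d [ 3.64 -1.08 -0.  ] r [ 0.      0.     -0.0652]
d [ 3.59 -1.09 -0.  ] r [ 0.      0.     -0.0652]
d [ 3.53 -1.09 -0.  ] r [ 0.      0.     -0.0652]
d [ 3.48 -1.1  -0.  ] r [ 0.      0.     -0.0652]
d [ 3.42 -1.11 -0.  ] r [ 0.      0.     -0.0652]
```

Request:
{"method": "step_arm", "body": {
  "commands": [
    {"dx":4.5,"dy":-0.9,"rz":-0.065,"fingers":0},
    {"dx":4.5,"dy":-0.9,"rz":-0.065,"fingers":0},
    {"dx":4.5,"dy":-0.9,"rz":-0.065,"fingers":0},
    {"dx":4.4,"dy":-0.9,"rz":-0.065,"fingers":0},
    {"dx":4.3,"dy":-1.0,"rz":-0.065,"fingers":0},
    {"dx":4.3,"dy":-1.0,"rz":-0.065,"fingers":0},
    {"dx":4.2,"dy":-1.0,"rz":-0.065,"fingers":0},
    {"dx":4.2,"dy":-1.0,"rz":-0.065,"fingers":0}
  ]
}}

```text
invalid input
```

Request:
{"method": "step_arm", "body": {
  "commands": [
    {"dx":4.1,"dy":-1.0,"rz":-0.065,"fingers":0},
    {"dx":4.1,"dy":-1.0,"rz":-0.065,"fingers":0},
    {"dx":4.0,"dy":-1.0,"rz":-0.065,"fingers":0},
    {"dx":4.0,"dy":-1.0,"rz":-0.065,"fingers":0},
    {"dx":3.9,"dy":-1.0,"rz":-0.065,"fingers":0},
    {"dx":3.9,"dy":-1.0,"rz":-0.065,"fingers":0},
    {"dx":0,"fingers":0},
    {"dx":0,"fingers":0}
  ]
}}

```text
invalid input
```

Request:
{"method": "step_arm", "body": {
  "commands": [
    {"dx":4.5,"dy":-0.9,"dz":0,"rx":0,"ry":0,"rz":-0.065,"fingers":0},
    {"dx":4.5,"dy":-0.9,"dz":0,"rx":0,"ry":0,"rz":-0.065,"fingers":0},
    {"dx":4.5,"dy":-0.9,"dz":0,"rx":0,"ry":0,"rz":-0.065,"fingers":0},
    {"dx":4.4,"dy":-0.9,"dz":0,"rx":0,"ry":0,"rz":-0.065,"fingers":0},
    {"dx":4.3,"dy":-1.0,"dz":0,"rx":0,"ry":0,"rz":-0.065,"fingers":0},
    {"dx":4.3,"dy":-1.0,"dz":0,"rx":0,"ry":0,"rz":-0.065,"fingers":0},
    {"dx":4.2,"dy":-1.0,"dz":0,"rx":0,"ry":0,"rz":-0.065,"fingers":0},
    {"dx":4.2,"dy":-1.0,"dz":0,"rx":0,"ry":0,"rz":-0.065,"fingers":0}
  ]
}}

```text
t: 0.9
eef_pos: [438.0, -430.8, 194.8]
tool_rot: [-180.0, -0.0, 44.0]
contact_force: [0.5, -0.6, -1.1]
gripper_width: -0.3
gripper_force: 0.0
```

Request:
{"method": "step_arm", "body": {
  "commands": [
    {"dx":4.1,"dy":-1.0,"dz":0,"rx":0,"ry":0,"rz":-0.065,"fingers":0},
    {"dx":4.1,"dy":-1.0,"dz":0,"rx":0,"ry":0,"rz":-0.065,"fingers":0},
    {"dx":4.0,"dy":-1.0,"dz":0,"rx":0,"ry":0,"rz":-0.065,"fingers":0},
    {"dx":4.0,"dy":-1.0,"dz":0,"rx":0,"ry":0,"rz":-0.065,"fingers":0},
    {"dx":3.9,"dy":-1.0,"dz":0,"rx":0,"ry":0,"rz":-0.065,"fingers":0},
    {"dx":3.9,"dy":-1.0,"dz":0,"rx":0,"ry":0,"rz":-0.065,"fingers":0},
    {"dx":3.8,"dy":-1.0,"dz":0,"rx":0,"ry":0,"rz":-0.065,"fingers":0},
    {"dx":3.8,"dy":-1.0,"dz":0,"rx":0,"ry":0,"rz":-0.065,"fingers":0}
  ]
}}

```text
t: 1.7
eef_pos: [542.7, -126.5, 195.0]
tool_rot: [-180.0, -0.0, 73.8]
contact_force: [0.6, 0.8, 1.2]
gripper_width: -0.0
gripper_force: 0.0
```

```bash
python3 - <<'E'
from r import *
s=state();p=s['eef_pos'];print(p,s['tool_rot'],s['q'].round(1))
y0=s['tool_rot'][2];w=[]
g=np.array([502.5,92.5,110])
for k in range(1,7):
    f=k/6;w.append((p+(g-p)*f,(180,0,y0+(95.6-y0)*f)))
rows(w)
E
```

```text
[ 542.67796309 -126.51568913  194.97172352] [-1.79974763e+02 -1.66183433e-03  7.37741869e+01] [ 31.2  18.3 -28.  102.9   9.7  61.2 -16.5]
d [ 3.32 -1.66  1.42] r [-0.0004 -0.     -0.0635]
d [ 3.42 -1.45  1.42] r [ 0.      0.     -0.0635]
d [ 3.5  -1.23  1.42] r [-0.      0.     -0.0635]
d [ 3.57 -1.    1.42] r [ 0.      0.     -0.0635]
d [ 3.63 -0.78  1.42] r [ 0.      0.     -0.0635]
d [ 3.67 -0.54  1.42] r [ 0.      0.     -0.0635]
```

Request:
{"method": "step_arm", "body": {
  "commands": [
    {"dx":3.3,"dy":-1.7,"dz":0.4,"rx":0,"ry":0,"rz":-0.0635,"fingers":0},
    {"dx":3.4,"dy":-1.5,"dz":0.4,"rx":0,"ry":0,"rz":-0.0635,"fingers":0},
    {"dx":3.5,"dy":-1.2,"dz":1.1,"rx":0,"ry":0,"rz":-0.0635,"fingers":0},
    {"dx":3.6,"dy":-1.0,"dz":2.0,"rx":0,"ry":0,"rz":-0.0635,"fingers":0},
    {"dx":3.6,"dy":-0.8,"dz":2.0,"rx":0,"ry":0,"rz":-0.0635,"fingers":0},
    {"dx":3.7,"dy":-0.5,"dz":2.0,"rx":0,"ry":0,"rz":-0.0635,"fingers":0},
    {"dx":0,"dy":0,"dz":0,"rx":0,"ry":0,"rz":0,"fingers":0},
    {"dx":0,"dy":0,"dz":0,"rx":0,"ry":0,"rz":0,"fingers":0}
  ]
}}

```text
t: 2.5
eef_pos: [502.1, 91.5, 115.7]
tool_rot: [-179.9, 0.0, 95.5]
contact_force: [0.2, -1.5, 1.1]
gripper_width: 0.1
gripper_force: 0.0
```

```bash
python3 - <<'E'
from m import *
s=state();print(s['eef_pos'],s['tool_rot'],s['q'].round(1),s['contact_force'])
t=camera('top');sc=camera('scene')
for c,n in((t,'top'),(sc,'scene')):
    p=np.append(s['eef_pos'],1);x=c['world_to_cam']@p;u=c['mtx']@(x[:3]/x[2]);print(n,u[:2])
x,y=205,160
im=cv2.resize(sc['pixels'][y:y+120,x:x+150,::-1],None,fx=5,fy=5,interpolation=2)
cv2.imwrite('pics/sc2.png',im)
E
```

```text
[502.11189058  91.49026768 115.73989203] [-1.79913958e+02  1.23899664e-02  9.55458703e+01] [ 14.5  20.8 -36.3 113.2  15.7  50.9 -24.5] [ 0.2134262  -1.52889791  1.05985109]
top [281.71851437 252.71070913]
scene [303.4916354  228.06955669]
```

View pics/sc2.png

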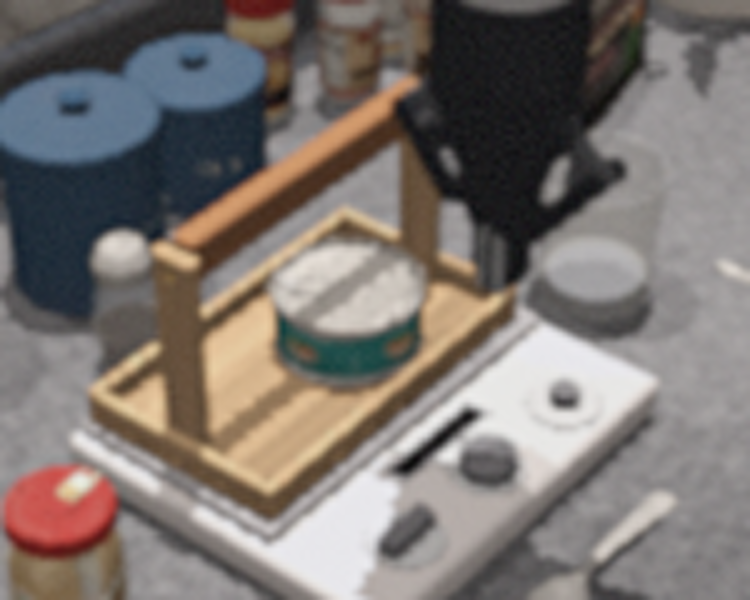

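The crop shows the shut fingertips at about (500,288). The projected TCP is at (492,340), so the visible tips seem higher than the TCP. I'll check this with depth.

```bash
python3 - <<'E'
from m import *
s=state();print(s['eef_pos'],s['gripper_width'])
c=camera('scene');W=cloud(c)
for v in range(200,234,3):print(v,[W[v,u].round(0).tolist() for u in(300,303,306)],c['pixels'][v,303])
E
```

```text
[503.33640666  89.74861972 116.52378449] 0.34676185291796024
200 [[509.0, 100.0, 204.0], [505.0, 94.0, 203.0], [490.0, 100.0, 213.0]] [25 25 28]
203 [[507.0, 103.0, 197.0], [503.0, 96.0, 196.0], [490.0, 100.0, 204.0]] [21 19 23]
206 [[513.0, 96.0, 182.0], [498.0, 101.0, 192.0], [491.0, 98.0, 194.0]] [50 49 48]
209 [[512.0, 97.0, 174.0], [500.0, 99.0, 181.0], [492.0, 96.0, 184.0]] [70 69 67]
212 [[512.0, 96.0, 164.0], [499.0, 99.0, 172.0], [493.0, 95.0, 173.0]] [71 71 71]
215 [[603.0, -7.0, 52.0], [498.0, 100.0, 165.0], [493.0, 94.0, 164.0]] [71 71 71]
218 [[598.0, -2.0, 46.0], [589.0, -4.0, 50.0], [575.0, -1.0, 59.0]] [115  98  78]
221 [[590.0, 7.0, 44.0], [571.0, 16.0, 60.0], [571.0, 3.0, 52.0]] [209 181 140]
224 [[568.0, 31.0, 59.0], [571.0, 15.0, 48.0], [570.0, 3.0, 42.0]] [90 71 50]
227 [[569.0, 30.0, 47.0], [569.0, 17.0, 39.0], [562.0, 12.0, 40.0]] [144 138 134]
230 [[567.0, 31.0, 38.0], [564.0, 23.0, 35.0], [564.0, 9.0, 27.0]] [173 168 168]
233 [[561.0, 38.0, 35.0], [560.0, 26.0, 28.0], [552.0, 22.0, 30.0]] [206 203 201]
```

Request:
{"method": "step_arm", "body": {
  "commands": [
    {"dx":0,"dy":0,"dz":1.5,"rx":0,"ry":0,"rz":0,"fingers":0},
    {"dx":0,"dy":0,"dz":1.5,"rx":0,"ry":0,"rz":0,"fingers":0},
    {"dx":0,"dy":0,"dz":0,"rx":0,"ry":0,"rz":0,"fingers":0},
    {"dx":0,"dy":0,"dz":0,"rx":0,"ry":0,"rz":0,"fingers":0}
  ]
}}

```text
t: 3.05
eef_pos: [503.3, 90.1, 86.8]
tool_rot: [180.0, 0.0, 95.3]
contact_force: [1.4, 0.6, 0.2]
gripper_width: 0.3
gripper_force: 0.0
```

```bash
cat > tip.py <<'E'
from m import *
s=state();print(s['t'],s['eef_pos'],s['gripper_width'],s['contact_force'])
c=camera('scene');W=cloud(c)
q=np.append(s['eef_pos'],1);x=c['world_to_cam']@q;print((c['mtx']@(x[:3]/x[2]))[:2])
m=(W[...,2]>60)&(abs(W[...,0]-s['eef_pos'][0])<30)&(abs(W[...,1]-s['eef_pos'][1])<30)
r=np.where(m.any(1))[0];v=r.max();
for k in range(v-12,v+1,2):
    u=np.where(m[k])[0];print(k,u.min(),u.max(),W[k,u].mean(0).round(1))
im=cv2.resize(c['pixels'][160:280,205:355,::-1],None,fx=5,fy=5,interpolation=2);cv2.imwrite('pics/sc3.png',im)
E
python3 tip.py
```

```text
3.05 [503.26751807  90.12567685  86.78006904] 0.26977152133240684 [1.38510195 0.59513675 0.17631042]
[303.16219275 236.33373578]
215 299 310 [493.8  99.4 166.1]
217 299 310 [495.4  97.2 157.9]
219 299 310 [496.2  96.  150.6]
221 299 310 [496.3  95.5 144. ]
223 300 310 [494.1  95.8 139. ]
225 300 308 [496.5  96.6 131.7]
227 303 305 [494.6  98.4 127.3]
```

View pics/sc3.png

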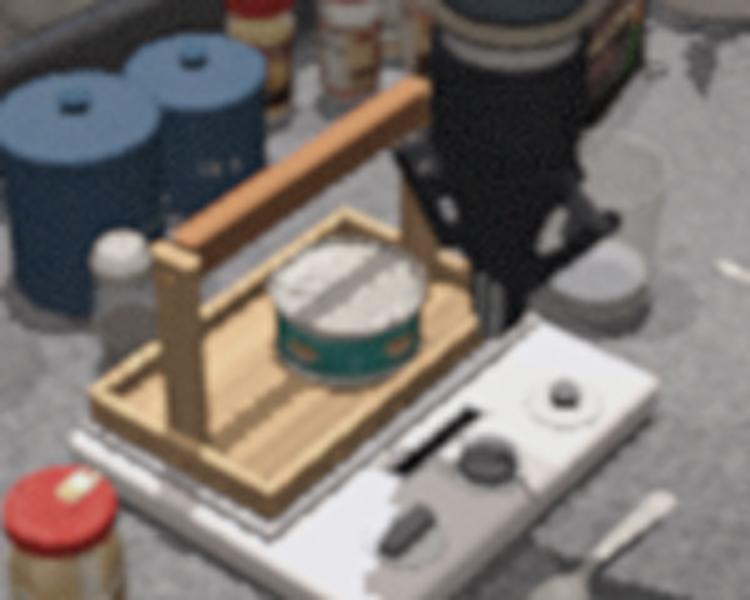

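The visible tip is at (495,330) in the crop, which gives z≈128 against the reported 87. I'll descend in small steps and compare again.

Request:
{"method": "step_arm", "body": {
  "commands": [
    {"dx":0,"dy":0,"dz":1.2,"rx":0,"ry":0,"rz":0,"fingers":0},
    {"dx":0,"dy":0,"dz":1.2,"rx":0,"ry":0,"rz":0,"fingers":0},
    {"dx":0,"dy":0,"dz":1.2,"rx":0,"ry":0,"rz":0,"fingers":0},
    {"dx":0,"dy":0,"dz":0,"rx":0,"ry":0,"rz":0,"fingers":0},
    {"dx":0,"dy":0,"dz":0,"rx":0,"ry":0,"rz":0,"fingers":0}
  ]
}}

```text
t: 3.6
eef_pos: [502.3, 91.2, 49.7]
tool_rot: [-179.9, -0.0, 95.5]
contact_force: [-0.0, 0.7, 0.4]
gripper_width: -0.0
gripper_force: 0.0
```

```bash
python3 tip.py
```

```text
3.6 [502.33392327  91.1789702   49.71571744] -0.028179415451139486 [-0.04172544  0.65560322  0.41822345]
[302.71383415 247.42205018]
227 299 310 [493.3  99.6 128.8]
229 299 310 [493.5  97.5 121. ]
231 299 310 [494.4  96.  113.1]
233 299 310 [494.   96.2 106.9]
235 300 309 [493.7  96.1 100.4]
237 300 307 [494.9  98.3  94.3]
239 304 304 [494.2  96.8  87.1]
```

View pics/sc3.png

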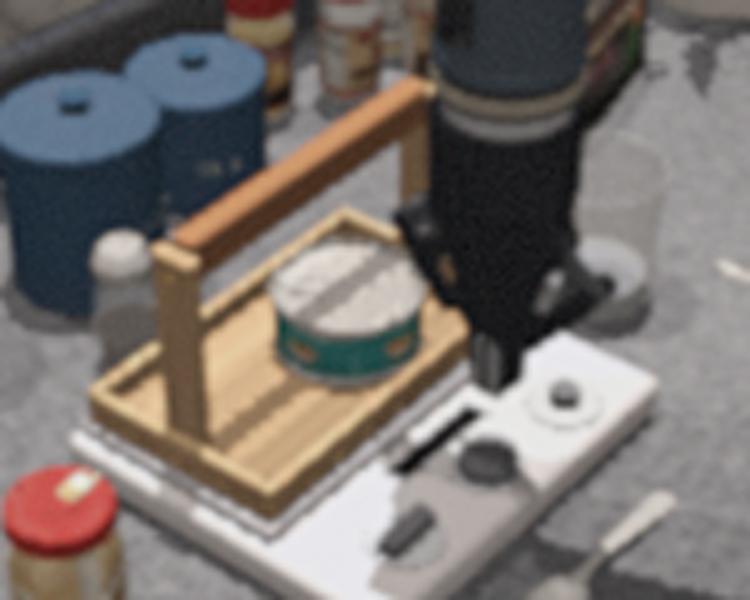

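The crop shows the tips at (495,388) and the large key at (487,460), so about 45 mm remain. The reported z is therefore about 40 mm below the real tip, so I'll go down by force and vision.

Request:
{"method": "step_arm", "body": {
  "commands": [
    {"dx":0,"dy":0,"dz":1.2,"rx":0,"ry":0,"rz":0,"fingers":0},
    {"dx":0,"dy":0,"dz":1.2,"rx":0,"ry":0,"rz":0,"fingers":0},
    {"dx":0,"dy":0,"dz":1.0,"rx":0,"ry":0,"rz":0,"fingers":0},
    {"dx":0,"dy":0,"dz":0,"rx":0,"ry":0,"rz":0,"fingers":0},
    {"dx":0,"dy":0,"dz":0,"rx":0,"ry":0,"rz":0,"fingers":0}
  ]
}}

```text
t: 4.15
eef_pos: [502.4, 91.1, 15.8]
tool_rot: [-179.9, -0.0, 95.5]
contact_force: [0.2, 0.6, -0.5]
gripper_width: 0.0
gripper_force: 0.0
```

```bash
python3 tip.py; python3 - <<'E'
from m import *
c=camera('top');cv2.imwrite('pics/t3.png',cv2.resize(c['pixels'][165:275,215:335,::-1],None,fx=5,fy=5,interpolation=2))
E
```

```text
4.15 [502.41845186  91.13063162  15.83064232] 0.014737619504168601 [ 0.19284027  0.61838965 -0.52584552]
[302.31612022 256.84793576]
235 298 310 [492.7  99.4 102.9]
237 299 310 [490.5  99.7  97.7]
239 299 308 [494.4  98.7  88.1]
241 299 309 [494.8  95.8  79.4]
243 299 309 [494.2  96.2  73.2]
245 300 309 [492.5  95.8  67.1]
247 302 306 [491.9  98.2  62.1]
```

View pics/sc3.png

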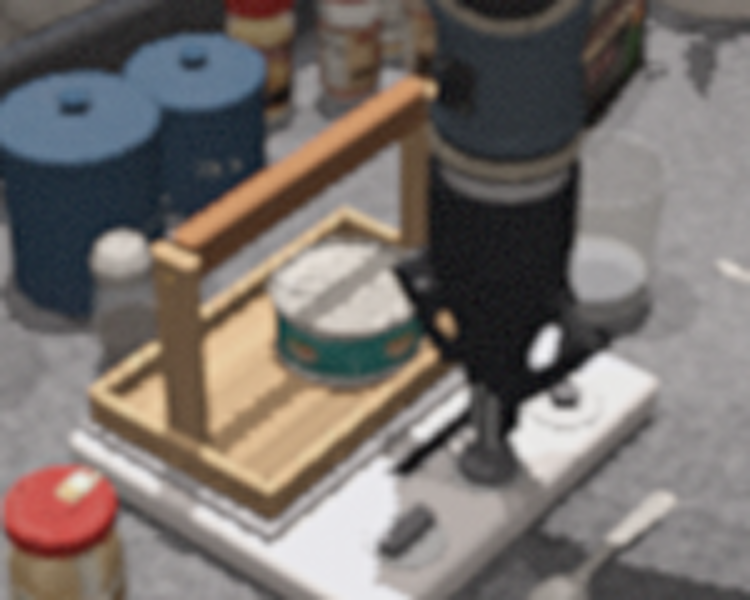

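The tip at about (487,445) sits over the large key at (487,462), well centred. I'll press in small steps.

Request:
{"method": "step_arm", "body": {
  "commands": [
    {"dx":0,"dy":0,"dz":0.4,"rx":0,"ry":0,"rz":0,"fingers":0},
    {"dx":0,"dy":0,"dz":0.4,"rx":0,"ry":0,"rz":0,"fingers":0},
    {"dx":0,"dy":0,"dz":0,"rx":0,"ry":0,"rz":0,"fingers":0}
  ]
}}

```text
t: 4.55
eef_pos: [502.3, 90.8, 7.8]
tool_rot: [-180.0, 0.0, 95.4]
contact_force: [0.4, -0.4, -0.3]
gripper_width: 0.4
gripper_force: 0.0
```

Request:
{"method": "step_arm", "body": {
  "commands": [
    {"dx":0,"dy":0,"dz":0.2,"rx":0,"ry":0,"rz":0,"fingers":0},
    {"dx":0,"dy":0,"dz":0,"rx":0,"ry":0,"rz":0,"fingers":0}
  ]
}}

```text
t: 4.75
eef_pos: [502.6, 91.0, 6.1]
tool_rot: [-180.0, 0.0, 95.4]
contact_force: [-0.1, -0.1, -0.8]
gripper_width: 0.1
gripper_force: 0.0
```

Request:
{"method": "step_arm", "body": {
  "commands": [
    {"dx":0,"dy":0,"dz":0.2,"rx":0,"ry":0,"rz":0,"fingers":0},
    {"dx":0,"dy":0,"dz":0,"rx":0,"ry":0,"rz":0,"fingers":0}
  ]
}}

```text
t: 4.95
eef_pos: [502.8, 91.1, 4.2]
tool_rot: [180.0, -0.0, 95.4]
contact_force: [-0.1, -0.3, -1.1]
gripper_width: 0.0
gripper_force: 0.0
```

Request:
{"method": "step_arm", "body": {
  "commands": [
    {"dx":0,"dy":0,"dz":0.2,"rx":0,"ry":0,"rz":0,"fingers":0},
    {"dx":0,"dy":0,"dz":0,"rx":0,"ry":0,"rz":0,"fingers":0}
  ]
}}

```text
t: 5.15
eef_pos: [502.8, 91.1, 2.3]
tool_rot: [180.0, 0.0, 95.4]
contact_force: [-0.6, -0.3, 2.6]
gripper_width: -0.2
gripper_force: 1.1
```

Request:
{"method": "step_arm", "body": {
  "commands": [
    {"dx":0,"dy":0,"dz":0.2,"rx":0,"ry":0,"rz":0,"fingers":0},
    {"dx":0,"dy":0,"dz":0,"rx":0,"ry":0,"rz":0,"fingers":0}
  ]
}}

```text
t: 5.35
eef_pos: [502.9, 91.1, 0.3]
tool_rot: [180.0, 0.0, 95.4]
contact_force: [-0.6, 0.7, 3.0]
gripper_width: 0.0
gripper_force: 1.6
```

Request:
{"method": "step_arm", "body": {
  "commands": [
    {"dx":0,"dy":0,"dz":0.2,"rx":0,"ry":0,"rz":0,"fingers":0},
    {"dx":0,"dy":0,"dz":0,"rx":0,"ry":0,"rz":0,"fingers":0}
  ]
}}

```text
t: 5.55
eef_pos: [502.9, 91.1, -1.7]
tool_rot: [180.0, 0.0, 95.4]
contact_force: [-1.2, 0.1, 4.8]
gripper_width: -0.1
gripper_force: 2.1
```

Request:
{"method": "step_arm", "body": {
  "commands": [
    {"dx":0,"dy":0,"dz":0.1,"rx":0,"ry":0,"rz":0,"fingers":0},
    {"dx":0,"dy":0,"dz":0,"rx":0,"ry":0,"rz":0,"fingers":0}
  ]
}}

```text
t: 5.75
eef_pos: [502.9, 91.0, -2.0]
tool_rot: [180.0, 0.0, 95.4]
contact_force: [-2.0, -0.9, 10.2]
gripper_width: -0.1
gripper_force: 4.9
```

The large key is bottomed (10 N, above the 4.5 N spring). Reported z = −2 means fully down. Now lift and move to the oblong key.

Request:
{"method": "step_arm", "body": {
  "commands": [
    {"dx":0,"dy":0,"dz":-1.0,"rx":0,"ry":0,"rz":0,"fingers":0},
    {"dx":0,"dy":0,"dz":-1.7,"rx":0,"ry":0,"rz":0,"fingers":0},
    {"dx":2.5,"dy":0,"dz":0,"rx":0,"ry":0,"rz":0,"fingers":0},
    {"dx":2.5,"dy":0,"dz":0,"rx":0,"ry":0,"rz":0,"fingers":0},
    {"dx":2.0,"dy":0,"dz":0,"rx":0,"ry":0,"rz":0,"fingers":0},
    {"dx":0,"dy":0,"dz":1.0,"rx":0,"ry":0,"rz":0,"fingers":0},
    {"dx":0,"dy":0,"dz":0,"rx":0,"ry":0,"rz":0,"fingers":0}
  ]
}}

```text
t: 6.45
eef_pos: [494.8, 159.8, 13.0]
tool_rot: [-179.8, 0.1, 95.5]
contact_force: [-0.4, -0.3, 0.2]
gripper_width: 0.4
gripper_force: 0.0
```

```bash
sed -i 's/>60)/>44)/;s/sc3/sc4/' tip.py; python3 tip.py
```

```text
6.45 [494.80647653 159.7867975   12.95757821] 0.36454332798560024 [-0.36346438 -0.2650523   0.2000453 ]
[286.56387832 271.85676599]
252 282 293 [483.9 168.7  94.7]
254 282 293 [485.  167.5  86.6]
256 282 293 [486.9 165.3  77.2]
258 282 293 [486.6 164.7  70.4]
260 283 293 [485.9 164.3  63.8]
262 283 290 [488.  167.5  57.6]
264 287 288 [485.4 166.5  51.9]
```

View pics/sc4.png

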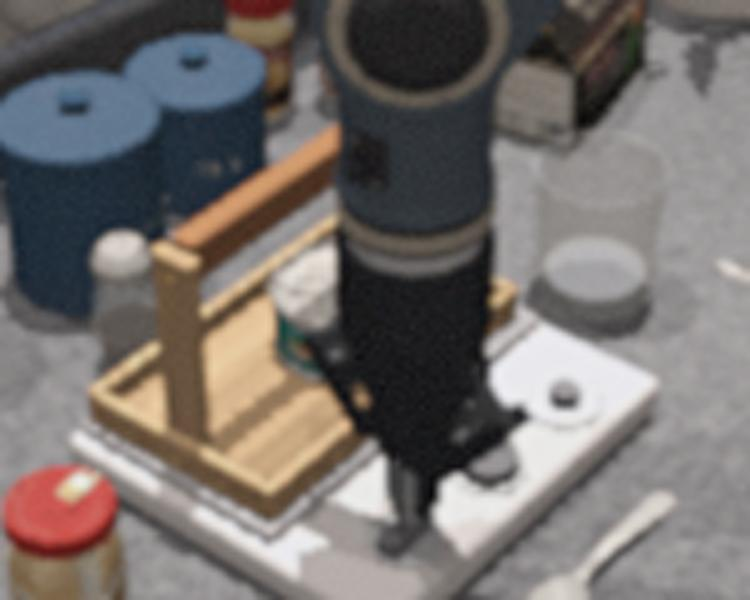

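The tips at about (410,522) cover the oblong key, with its near end visible at (393,542). Pressing it.

Request:
{"method": "step_arm", "body": {
  "commands": [
    {"dx":0,"dy":0,"dz":0.5,"rx":0,"ry":0,"rz":0,"fingers":0},
    {"dx":0,"dy":0,"dz":0.5,"rx":0,"ry":0,"rz":0,"fingers":0},
    {"dx":0,"dy":0,"dz":0.3,"rx":0,"ry":0,"rz":0,"fingers":0},
    {"dx":0,"dy":0,"dz":0,"rx":0,"ry":0,"rz":0,"fingers":0}
  ]
}}

```text
t: 6.9
eef_pos: [496.3, 159.6, 1.0]
tool_rot: [-180.0, 0.1, 95.4]
contact_force: [0.2, -1.6, 3.8]
gripper_width: 0.2
gripper_force: 1.4
```

Request:
{"method": "step_arm", "body": {
  "commands": [
    {"dx":0,"dy":0,"dz":0.2,"rx":0,"ry":0,"rz":0,"fingers":0},
    {"dx":0,"dy":0,"dz":0,"rx":0,"ry":0,"rz":0,"fingers":0}
  ]
}}

```text
t: 7.1
eef_pos: [496.3, 160.0, -0.7]
tool_rot: [180.0, 0.1, 95.4]
contact_force: [0.3, -3.1, 3.7]
gripper_width: 0.1
gripper_force: 1.8
```

Request:
{"method": "step_arm", "body": {
  "commands": [
    {"dx":0,"dy":0,"dz":0.1,"rx":0,"ry":0,"rz":0,"fingers":0},
    {"dx":0,"dy":0,"dz":0,"rx":0,"ry":0,"rz":0,"fingers":0}
  ]
}}

```text
t: 7.3
eef_pos: [496.4, 160.3, -1.6]
tool_rot: [180.0, 0.0, 95.4]
contact_force: [0.0, -2.8, 4.0]
gripper_width: -0.2
gripper_force: 2.0
```

Request:
{"method": "step_arm", "body": {
  "commands": [
    {"dx":0,"dy":0,"dz":0.15,"rx":0,"ry":0,"rz":0,"fingers":0},
    {"dx":0,"dy":0,"dz":0,"rx":0,"ry":0,"rz":0,"fingers":0}
  ]
}}

```text
t: 7.5
eef_pos: [496.4, 160.4, -2.1]
tool_rot: [180.0, 0.1, 95.4]
contact_force: [-2.0, -5.2, 14.3]
gripper_width: -0.1
gripper_force: 6.8
```

The oblong key is bottomed too. Next is the small key.

Request:
{"method": "step_arm", "body": {
  "commands": [
    {"dx":0,"dy":0,"dz":-1.1,"rx":0,"ry":0,"rz":0,"fingers":0},
    {"dx":0,"dy":0,"dz":-1.7,"rx":0,"ry":0,"rz":0,"fingers":0},
    {"dx":-4.0,"dy":0,"dz":0,"rx":0,"ry":0,"rz":0,"fingers":0},
    {"dx":-4.0,"dy":0,"dz":0,"rx":0,"ry":0,"rz":0,"fingers":0},
    {"dx":-4.0,"dy":0,"dz":0,"rx":0,"ry":0,"rz":0,"fingers":0},
    {"dx":-1.9,"dy":0,"dz":0,"rx":0,"ry":0,"rz":0,"fingers":0},
    {"dx":0,"dy":0,"dz":1.0,"rx":0,"ry":0,"rz":0,"fingers":0},
    {"dx":0,"dy":0,"dz":0,"rx":0,"ry":0,"rz":0,"fingers":0}
  ]
}}

```text
t: 8.3
eef_pos: [508.2, 23.3, 13.7]
tool_rot: [-179.9, -0.1, 95.4]
contact_force: [0.5, 0.5, -0.2]
gripper_width: 0.6
gripper_force: 0.0
```

```bash
python3 tip.py; python3 - <<'E'
from m import *
for k in range(3):
    s=state();print(s['eef_pos'],s['tool_rot']);camera('top')
E
```

```text
8.3 [508.16455215  23.26904766  13.6833457 ] 0.5905706762804558 [ 0.4513635   0.45338741 -0.24403007]
[317.14443463 244.73115712]
226 314 325 [498.2  31.3  90.8]
228 314 324 [501.8  28.2  80.2]
230 314 324 [500.7  29.1  74.4]
232 314 324 [500.8  28.3  66.9]
234 315 323 [499.9  28.8  60.7]
236 317 320 [500.2  30.   54.2]
238 320 320 [499.3  23.9  44. ]
[508.44542431  24.18106202  14.16146259] [-1.79929330e+02 -9.85117634e-02  9.55531583e+01]
[508.74661759  24.54094504  14.51377794] [-1.79968759e+02 -9.12848104e-02  9.56046500e+01]
[509.03369245  24.58499719  14.7472428 ] [-1.79998459e+02 -7.63664679e-02  9.56219633e+01]
```

Request:
{"method": "step_arm", "body": {
  "commands": [
    {"dx":-0.15,"dy":0,"dz":0.4,"rx":0,"ry":0,"rz":0,"fingers":0},
    {"dx":0,"dy":0,"dz":0.5,"rx":0,"ry":0,"rz":0,"fingers":0},
    {"dx":0,"dy":0,"dz":0.4,"rx":0,"ry":0,"rz":0,"fingers":0},
    {"dx":0,"dy":0,"dz":0,"rx":0,"ry":0,"rz":0,"fingers":0}
  ]
}}

```text
t: 8.9
eef_pos: [509.4, 21.2, 1.5]
tool_rot: [-180.0, -0.0, 95.5]
contact_force: [0.2, 0.6, 2.2]
gripper_width: 0.1
gripper_force: 1.3
```

Request:
{"method": "step_arm", "body": {
  "commands": [
    {"dx":0,"dy":0,"dz":0.2,"rx":0,"ry":0,"rz":0,"fingers":0},
    {"dx":0,"dy":0,"dz":0,"rx":0,"ry":0,"rz":0,"fingers":0}
  ]
}}

```text
t: 9.1
eef_pos: [509.5, 21.2, -0.1]
tool_rot: [180.0, -0.0, 95.5]
contact_force: [-0.8, 1.1, 3.4]
gripper_width: -0.3
gripper_force: 1.7
```

Request:
{"method": "step_arm", "body": {
  "commands": [
    {"dx":0,"dy":0,"dz":0.15,"rx":0,"ry":0,"rz":0,"fingers":0},
    {"dx":0,"dy":0,"dz":0,"rx":0,"ry":0,"rz":0,"fingers":0}
  ]
}}

```text
t: 9.3
eef_pos: [509.4, 21.2, -1.6]
tool_rot: [180.0, -0.0, 95.5]
contact_force: [-1.2, 1.7, 4.0]
gripper_width: -0.1
gripper_force: 2.1
```

Request:
{"method": "step_arm", "body": {
  "commands": [
    {"dx":0,"dy":0,"dz":0.15,"rx":0,"ry":0,"rz":0,"fingers":0},
    {"dx":0,"dy":0,"dz":0,"rx":0,"ry":0,"rz":0,"fingers":0}
  ]
}}

```text
t: 9.5
eef_pos: [509.5, 21.1, -2.1]
tool_rot: [180.0, 0.0, 95.5]
contact_force: [-3.5, 0.3, 13.8]
gripper_width: -0.4
gripper_force: 6.9
```

All three keys are pressed. Now lift away, open the fingers, and check where the cabinet and bar are.

Request:
{"method": "step_arm", "body": {
  "commands": [
    {"dx":0,"dy":0,"dz":-2.0,"rx":0,"ry":0,"rz":0,"fingers":0},
    {"dx":0,"dy":0,"dz":-3.0,"rx":0,"ry":0,"rz":0,"fingers":0},
    {"dx":0,"dy":0,"dz":-3.5,"rx":0,"ry":0,"rz":0,"fingers":0},
    {"dx":0,"dy":0,"dz":-3.5,"rx":0,"ry":0,"rz":0,"fingers":0},
    {"dx":0,"dy":0,"dz":-3.5,"rx":0,"ry":0,"rz":0,"fingers":1},
    {"dx":0,"dy":0,"dz":-3.0,"rx":0,"ry":0,"rz":0,"fingers":1},
    {"dx":0,"dy":0,"dz":-1.0,"rx":0,"ry":0,"rz":0,"fingers":1},
    {"dx":0,"dy":0,"dz":0,"rx":0,"ry":0,"rz":0,"fingers":1}
  ]
}}

```text
t: 10.3
eef_pos: [510.1, 20.4, 192.7]
tool_rot: [179.9, 0.1, 95.4]
contact_force: [-0.2, 0.1, -0.2]
gripper_width: 58.0
gripper_force: 0.0
```

```bash
python3 - <<'E'
from r import *
t=dict(np.load('top.npz'));W=cloud(t)
m=(W[...,2]>440)&(W[...,2]<900);m[:, :300]=0
P=W[m];print('cab',P.min(0),P.max(0),np.percentile(P,[1,50],0))
for u,v in((345,60),(345,140),(370,155),(450,155)):print(u,v,W[v,u].round())
print(state()['q'].round(1))
p=state()['eef_pos'];print(p)
w=[];g=np.array([626.5,95.8,195.]);y0=state()['tool_rot'][2]
for f in np.arange(1,6)/5:w.append((p+(g-p)*f,(180,0,y0+(96.9-y0)*f)))
rows(w)
E
```

```text
cab [ 626.3577448  -266.47906356  460.46297059] [874.55213368  19.7134913  856.36719701] [[ 627.20010294 -219.5336816   482.53092101]
 [ 635.63936988  -19.11227141  719.31943322]]
345 60 [733.  19. 578.]
345 140 [649.  15. 552.]
370 155 [634. -16. 544.]
450 155 [ 636. -111.  541.]
[ 25.2  15.4 -38.3 108.5  11.1  59.7 -12.3]
[510.14375789  20.4047239  192.653521  ]
d [ 1.28  2.46 -0.04] r [ 0.0025  0.001  -0.0053]
d [ 1.27  2.47 -0.05] r [ 0.      0.     -0.0053]
d [ 1.26  2.47 -0.05] r [ 0.      0.     -0.0053]
d [ 1.24  2.48 -0.05] r [ 0.      0.     -0.0053]
d [ 1.23  2.48 -0.05] r [ 0.      0.     -0.0053]
```

Request:
{"method": "step_arm", "body": {
  "commands": [
    {"dx":3.0,"dy":0,"dz":0,"rx":0,"ry":0,"rz":-0.013,"fingers":1},
    {"dx":3.2,"dy":1.2,"dz":0,"rx":0,"ry":0,"rz":-0.013,"fingers":1},
    {"dx":0,"dy":3.0,"dz":0,"rx":0,"ry":0,"rz":0,"fingers":1},
    {"dx":0,"dy":3.2,"dz":0,"rx":0,"ry":0,"rz":0,"fingers":1},
    {"dx":0,"dy":3.0,"dz":0,"rx":0,"ry":0,"rz":0,"fingers":1},
    {"dx":0,"dy":2.0,"dz":0,"rx":0,"ry":0,"rz":0,"fingers":1},
    {"dx":0,"dy":0,"dz":0,"rx":0,"ry":0,"rz":0,"fingers":1},
    {"dx":0,"dy":0,"dz":0,"rx":0,"ry":0,"rz":0,"fingers":1}
  ]
}}

```text
t: 11.1
eef_pos: [624.8, 97.2, 189.3]
tool_rot: [-179.7, 0.0, 97.0]
contact_force: [-0.4, -0.6, -0.1]
gripper_width: 85.8
gripper_force: 0.0
```

```bash
python3 - <<'E'
from m import *
s=state();print(s['eef_pos'],s['tool_rot'],s['gripper_width'],s['contact_force'],s['q'].round(1))
c=camera('scene')
cv2.imwrite('pics/sc5.png',cv2.resize(c['pixels'][110:260,195:345,::-1],None,fx=4,fy=4,interpolation=2))
t=camera('top');W=cloud(t);h=cv2.cvtColor(t['pixels'],cv2.COLOR_RGB2HSV).astype(int)
M=(W[...,2]>165)&(W[...,2]<190)&(h[...,0]<20)&(h[...,1]>100);M[:,:220]=0;M[:,335:]=0;M[:160]=0;M[225:]=0
P=W[M];print(len(P))
for lo,hi in((0,40),(40,80),(110,150),(150,210)):
    q=P[(P[:,1]>lo)&(P[:,1]<hi)];print(lo,len(q),q.mean(0) if len(q) else '')
E
```

```text
[624.75018867  97.15699081 189.34667252] [-1.79747930e+02  1.73028275e-03  9.69582993e+01] 85.79530791580376 [-0.43248098 -0.57692716 -0.12309348] [ 13.6  27.8 -37.1  92.7  17.9  65.9 -20.8]
135
0 0 
40 0 
110 0 
150 135 [615.41289067 182.61382705 178.11206607]
```

View pics/sc5.png

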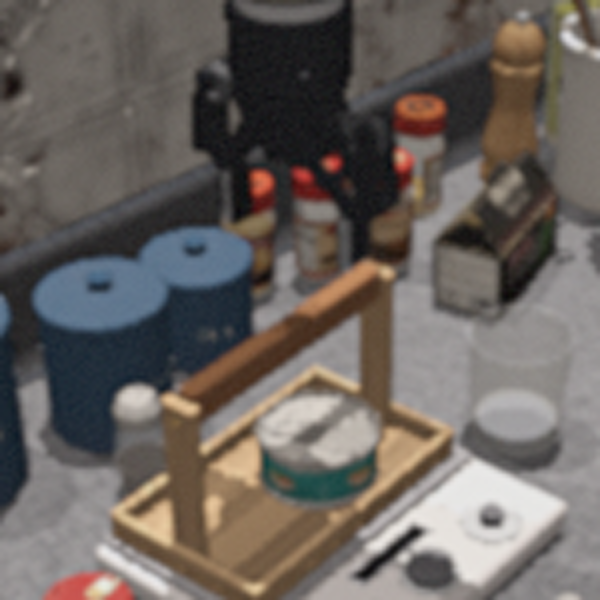

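The open fingers' tips are at (243,225) and (360,255), straddling the bar, which passes (298,325) below them. The carrier has not moved. Going down.

Request:
{"method": "step_arm", "body": {
  "commands": [
    {"dx":0,"dy":0,"dz":1.5,"rx":0,"ry":0,"rz":0,"fingers":1},
    {"dx":0,"dy":0,"dz":1.5,"rx":0,"ry":0,"rz":0,"fingers":1},
    {"dx":0,"dy":0,"dz":1.5,"rx":0,"ry":0,"rz":0,"fingers":1},
    {"dx":0,"dy":0,"dz":0,"rx":0,"ry":0,"rz":0,"fingers":1},
    {"dx":0,"dy":0,"dz":0,"rx":0,"ry":0,"rz":0,"fingers":1}
  ]
}}

```text
t: 11.7
eef_pos: [625.8, 97.2, 146.1]
tool_rot: [-179.9, -0.0, 96.9]
contact_force: [0.3, -0.7, -0.4]
gripper_width: 85.2
gripper_force: 0.0
```

```bash
python3 - <<'E'
from r import *
s=state();print(s['contact_force'],s['tool_rot'],s['eef_pos'])
rows([((626.5,95.8,111),(180,0,96.9))])
c=camera('scene');W=cloud(c);z=W[...,2]
m=(z>186)&(z<300)&(abs(W[...,0]-626)<70)&(abs(W[...,1]-96)<40)
# lowest finger points each side
for a,b in((-70,-25),(25,70)):
    k=m&(W[...,0]-626>a)&(W[...,0]-626<b);P=W[k];print(len(P),P[P[:,2]<P[:,2].min()+12].mean(0).round(1) if len(P) else '',P[:,2].min() if len(P) else '')
E
```

```text
[ 0.31029326 -0.70375589 -0.36449658] [-1.79928736e+02 -1.37325858e-03  9.69362357e+01] [625.82870527  97.24489557 146.06154125]
d [-0.15  0.05  3.51] r [-0.0012 -0.      0.0006]
462 [574.6  96.6 202.6] 195.37195051910032
363 [667.3 104.5 202.8] 195.91149352691002
```

Request:
{"method": "step_arm", "body": {
  "commands": [
    {"dx":-0.15,"dy":0.05,"dz":1.2,"rx":0,"ry":0,"rz":0,"fingers":1},
    {"dx":0,"dy":0,"dz":1.2,"rx":0,"ry":0,"rz":0,"fingers":1},
    {"dx":0,"dy":0,"dz":1.1,"rx":0,"ry":0,"rz":0,"fingers":1},
    {"dx":0,"dy":0,"dz":0,"rx":0,"ry":0,"rz":0,"fingers":1},
    {"dx":0,"dy":0,"dz":0,"rx":0,"ry":0,"rz":0,"fingers":0.5},
    {"dx":0,"dy":0,"dz":0,"rx":0,"ry":0,"rz":0,"fingers":0.4},
    {"dx":0,"dy":0,"dz":0,"rx":0,"ry":0,"rz":0,"fingers":0.35}
  ]
}}

```text
t: 12.45
eef_pos: [627.3, 96.1, 112.4]
tool_rot: [179.9, -0.0, 96.9]
contact_force: [-0.0, -0.1, 0.8]
gripper_width: 44.1
gripper_force: 0.0
```

Request:
{"method": "step_arm", "body": {
  "commands": [
    {"dx":0,"dy":0,"dz":0,"rx":0,"ry":0,"rz":0,"fingers":0.28},
    {"dx":0,"dy":0,"dz":0,"rx":0,"ry":0,"rz":0,"fingers":0.24},
    {"dx":0,"dy":0,"dz":0,"rx":0,"ry":0,"rz":0,"fingers":0.21},
    {"dx":0,"dy":0,"dz":0,"rx":0,"ry":0,"rz":0,"fingers":0.21}
  ],
  "force": 20
}}

```text
t: 12.85
eef_pos: [627.8, 96.0, 112.2]
tool_rot: [179.9, -0.0, 96.9]
contact_force: [1.3, 0.0, -0.1]
gripper_width: 17.8
gripper_force: 1.3
```

Request:
{"method": "step_arm", "body": {
  "commands": [
    {"dx":0,"dy":0.08,"dz":0,"rx":0,"ry":0,"rz":0,"fingers":0.21},
    {"dx":0,"dy":0,"dz":0,"rx":0,"ry":0,"rz":0,"fingers":0.19},
    {"dx":0,"dy":0,"dz":0,"rx":0,"ry":0,"rz":0,"fingers":0},
    {"dx":0,"dy":0,"dz":0,"rx":0,"ry":0,"rz":0,"fingers":0},
    {"dx":0,"dy":0,"dz":0,"rx":0,"ry":0,"rz":0,"fingers":0}
  ],
  "force": 20
}}

```text
t: 13.35
eef_pos: [628.4, 96.1, 112.2]
tool_rot: [179.9, -0.0, 96.9]
contact_force: [4.3, -0.1, 1.0]
gripper_width: 16.1
gripper_force: 22.1
```

Request:
{"method": "step_arm", "body": {
  "commands": [
    {"dx":0,"dy":0,"dz":0,"rx":0,"ry":0,"rz":0,"fingers":0},
    {"dx":0,"dy":0,"dz":0,"rx":0,"ry":0,"rz":0,"fingers":0},
    {"dx":0,"dy":0,"dz":0,"rx":0,"ry":0,"rz":0,"fingers":0}
  ],
  "force": 70
}}

```text
t: 13.65
eef_pos: [628.4, 96.1, 112.3]
tool_rot: [179.9, -0.0, 96.9]
contact_force: [5.2, 0.1, 2.5]
gripper_width: 14.9
gripper_force: 69.7
```

```bash
python3 -c "
from h import *
s=state();print({k:s[k] for k in('t','eef_pos','contact_force','wrist_torque','gripper_width','gripper_force')})"
```

```text
{'t': 13.65, 'eef_pos': array([628.39012586,  96.13174434, 112.26790899]), 'contact_force': array([5.18771282, 0.05645223, 2.54318105]), 'wrist_torque': array([ 0.10728316, -1.04461699,  0.04659065]), 'gripper_width': 14.936877858718722, 'gripper_force': 69.70873832702637}
```

Request:
{"method": "step_arm", "body": {
  "commands": [
    {"dx":0,"dy":0.1,"dz":0,"rx":0,"ry":0,"rz":0,"fingers":0},
    {"dx":0,"dy":0,"dz":0,"rx":0,"ry":0,"rz":0,"fingers":0}
  ]
}}

```text
t: 13.85
eef_pos: [628.7, 96.2, 112.1]
tool_rot: [-180.0, 0.0, 96.9]
contact_force: [3.4, -0.1, 4.1]
gripper_width: 15.2
gripper_force: 70.0
```

Request:
{"method": "step_arm", "body": {
  "commands": [
    {"dx":0,"dy":0,"dz":-0.2,"rx":0,"ry":0,"rz":0,"fingers":0},
    {"dx":0,"dy":0,"dz":-0.2,"rx":0,"ry":0,"rz":0,"fingers":0},
    {"dx":0,"dy":0,"dz":-0.3,"rx":0,"ry":0,"rz":0,"fingers":0},
    {"dx":0,"dy":0,"dz":-0.3,"rx":0,"ry":0,"rz":0,"fingers":0},
    {"dx":0,"dy":0,"dz":0,"rx":0,"ry":0,"rz":0,"fingers":0},
    {"dx":0,"dy":0,"dz":0,"rx":0,"ry":0,"rz":0,"fingers":0}
  ]
}}

```text
t: 14.45
eef_pos: [628.4, 96.1, 121.7]
tool_rot: [-180.0, 0.0, 96.9]
contact_force: [0.5, -0.4, -5.8]
gripper_width: 15.0
gripper_force: 68.6
```

```bash
cat > chk.py <<'E'
from m import *
s=state();print({k:s[k] for k in('t','eef_pos','tool_rot','contact_force','wrist_torque','gripper_width','gripper_force')})
c=camera('scene');W=cloud(c);h=cv2.cvtColor(c['pixels'],cv2.COLOR_RGB2HSV).astype(int)
t=camera('top')
Wt=cloud(t);ht=cv2.cvtColor(t['pixels'],cv2.COLOR_RGB2HSV).astype(int)
for W,h,n in((W,h,'scene'),(Wt,ht,'top')):
    M=(W[...,2]>150)&(W[...,2]<300)&(h[...,0]<25)&(h[...,1]>60)&(abs(W[...,0]-626)<40)&(abs(W[...,1]-106)<112)
    P=W[M]
    for lo,hi in((-10,12),(12,40),(40,75),(130,165),(165,197),(197,215)):
        q=P[(P[:,1]>lo)&(P[:,1]<hi)];
        if len(q)>5: print(n,lo,len(q),'zp95',np.percentile(q[:,2],90).round(1),q.mean(0).round(1))
cv2.imwrite('pics/last.png',cv2.resize(c['pixels'][110:260,195:345,::-1],None,fx=4,fy=4,interpolation=2))
E
python3 chk.py
```

```text
{'t': 14.45, 'eef_pos': array([628.42396835,  96.0704517 , 121.67899249]), 'tool_rot': array([-1.79969265e+02,  8.13453831e-03,  9.69344110e+01]), 'contact_force': array([ 0.48116037, -0.38308016, -5.80729257]), 'wrist_torque': array([-0.04812857,  0.02860655,  0.00929267]), 'gripper_width': 14.987202597056616, 'gripper_force': 68.59973430633545}
scene -10 46 zp95 183.3 [627.3   8.3 168.5]
scene 12 31 zp95 182.5 [626.9  24.  174.4]
scene 40 14 zp95 173.9 [623.5  54.8 171.1]
scene 130 113 zp95 190.1 [615.  147.5 183.8]
scene 165 107 zp95 189.6 [611.3 181.  182.8]
scene 197 133 zp95 184.5 [609.9 206.8 171.4]
top 130 25 zp95 190.3 [615.2 160.4 186. ]
top 165 134 zp95 190.2 [615.8 181.  186.8]
top 197 76 zp95 186.6 [612.4 203.6 180.8]
```

It is off the plate: 5.8 N, the full weight, with almost no moment. Now lift the rest.

Request:
{"method": "step_arm", "body": {
  "commands": [
    {"dx":0,"dy":0,"dz":-0.5,"rx":0,"ry":0,"rz":0,"fingers":0},
    {"dx":0,"dy":0,"dz":-0.8,"rx":0,"ry":0,"rz":0,"fingers":0},
    {"dx":0,"dy":0,"dz":-0.8,"rx":0,"ry":0,"rz":0,"fingers":0},
    {"dx":0,"dy":0,"dz":-0.8,"rx":0,"ry":0,"rz":0,"fingers":0},
    {"dx":0,"dy":0,"dz":-0.8,"rx":0,"ry":0,"rz":0,"fingers":0},
    {"dx":0,"dy":0,"dz":-0.5,"rx":0,"ry":0,"rz":0,"fingers":0},
    {"dx":0,"dy":0,"dz":-0.3,"rx":0,"ry":0,"rz":0,"fingers":0}
  ]
}}

```text
t: 15.25
eef_pos: [628.9, 96.2, 167.7]
tool_rot: [179.9, 0.0, 96.9]
contact_force: [-0.2, -0.1, -6.4]
gripper_width: 15.1
gripper_force: 68.6
```

Request:
{"method": "step_arm", "body": {
  "commands": [
    {"dx":0,"dy":0,"dz":-0.5,"rx":0,"ry":0,"rz":0,"fingers":0},
    {"dx":0,"dy":0,"dz":-0.8,"rx":0,"ry":0,"rz":0,"fingers":0},
    {"dx":0,"dy":0,"dz":-0.8,"rx":0,"ry":0,"rz":0,"fingers":0},
    {"dx":0,"dy":0,"dz":-0.8,"rx":0,"ry":0,"rz":0,"fingers":0},
    {"dx":0,"dy":0,"dz":-0.8,"rx":0,"ry":0,"rz":0,"fingers":0},
    {"dx":0,"dy":0,"dz":-0.5,"rx":0,"ry":0,"rz":0,"fingers":0},
    {"dx":0,"dy":0,"dz":-0.3,"rx":0,"ry":0,"rz":0,"fingers":0},
    {"dx":0,"dy":0,"dz":0,"rx":0,"ry":0,"rz":0,"fingers":0}
  ]
}}

```text
t: 16.05
eef_pos: [628.9, 96.2, 212.3]
tool_rot: [180.0, 0.0, 96.9]
contact_force: [-0.1, -2.0, -5.6]
gripper_width: 14.8
gripper_force: 68.6
```

Request:
{"method": "step_arm", "body": {
  "commands": [
    {"dx":0,"dy":0,"dz":0,"rx":0,"ry":0,"rz":0,"fingers":0},
    {"dx":0,"dy":0,"dz":0,"rx":0,"ry":0,"rz":0,"fingers":0},
    {"dx":0,"dy":0,"dz":0,"rx":0,"ry":0,"rz":0,"fingers":0},
    {"dx":0,"dy":0,"dz":0,"rx":0,"ry":0,"rz":0,"fingers":0},
    {"dx":0,"dy":0,"dz":0,"rx":0,"ry":0,"rz":0,"fingers":0},
    {"dx":0,"dy":0,"dz":0,"rx":0,"ry":0,"rz":0,"fingers":0},
    {"dx":0,"dy":0,"dz":0,"rx":0,"ry":0,"rz":0,"fingers":0},
    {"dx":0,"dy":0,"dz":0,"rx":0,"ry":0,"rz":0,"fingers":0}
  ]
}}

```text
t: 16.85
eef_pos: [628.7, 96.1, 211.8]
tool_rot: [180.0, 0.0, 96.9]
contact_force: [0.1, 0.0, -5.8]
gripper_width: 15.3
gripper_force: 68.6
```

```bash
sed -i 's/<300/<310/;s/110:260,195:345/80:230,195:345/' chk.py; python3 chk.py
```

```text
{'t': 16.85, 'eef_pos': array([628.71177798,  96.14782108, 211.79405048]), 'tool_rot': array([1.79997351e+02, 1.36786666e-03, 9.69333995e+01]), 'contact_force': array([ 5.28769983e-02,  4.73285414e-03, -5.81026785e+00]), 'wrist_torque': array([-0.02171437, -0.01983968, -0.05351679]), 'gripper_width': 15.295691977158675, 'gripper_force': 68.62476468086243}
scene -10 308 zp95 254.3 [629.2   7.2 203.8]
scene 12 87 zp95 275.0 [631.6  21.1 244.4]
scene 40 41 zp95 267.3 [623.2  55.3 249.9]
scene 130 124 zp95 279.7 [615.  147.4 271.8]
scene 165 112 zp95 279.9 [610.6 180.8 272.3]
scene 197 476 zp95 270.6 [609.3 207.8 214.8]
top 130 28 zp95 280.3 [614.1 159.7 274.6]
top 165 169 zp95 280.1 [616.  180.7 277. ]
top 197 179 zp95 274.3 [610.  203.8 228.4]
```

View pics/last.png

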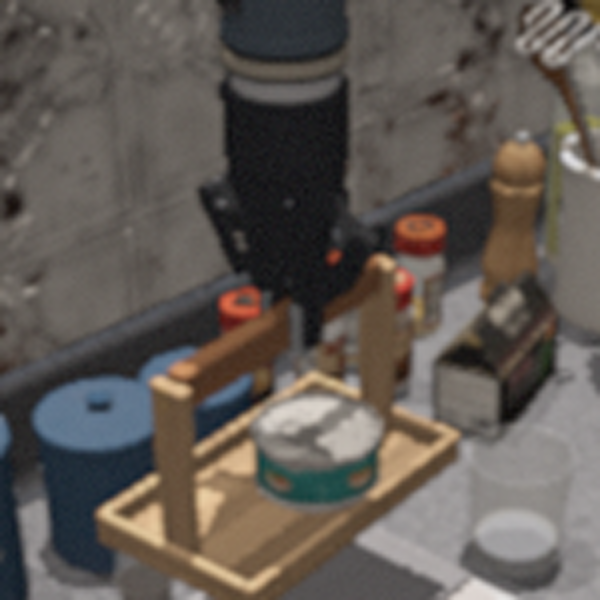

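The carrier hangs level at about 10 cm: bar top z is 280 at both measured stations, and the tin at (318,450) stands centred under the bar. It is steady at 5.8 N, so I'm handing in.

```bash
python3 -c "
from bench import sign_off
print(sign_off())"
```

```text
the job is handed in; nothing more can be done
None
```

The job is handed in: I pressed the large, oblong and small keys fully down in that order, and the arm is holding the loaded carrier level and steady about 10 cm above the weighing plate, with the tin standing untouched.

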